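# Lamp out for inspection

### The job

Slide the shutter carriage of the lamp stand along its rail, away from the lamp, until it is fully against the end stop. Then draw the cathode lamp out of its slanted socket, turn it level and hold it there, still and at least 20 cm above the worktop over or near the stand. Finish while still holding the lamp in the air, leave the shutter open, and leave the bottle and the timer where they are.

Things in the scene. Friction and masses are not known exactly. Their poses are not given: they have to be found in the camera images.
- stand: Fixed lamp stand: grey plate 205 x 340 x 12 mm (x -115 to 90, y -170 to 170), yaw up to 0.3 rad. Origin on the worktop; x away from the robot, y along the rail, z up. Black slanted socket at y = -115, opening towards (-0.766, 0, 0.643), i.e. up and to the robot at 40 deg. Steel rail along y at x = -85; end stop, 46 mm high, at its +y end.
- socket_mouth (a point): Centre of the socket's round mouth, on the socket's axis, 75 mm above the worktop. Bore 41 mm across, 40 mm deep; outside 49 mm, 55 mm at the collar round the mouth.
- lamp: Cathode lamp, rigid glass cylinder with black plug, 151 mm long, 37 mm across, 70 to 130 g. Origin on its side at mid-length, 18.5 mm off its axis (axis at z = +18.5 mm); y runs along it from window end (-76 mm) to plug (+64 mm, then thin pins to +75). Starts plug down in the socket, 2 mm play, window end up towards the robot. Pinch the free part (100 mm) from above, fingers along stand y.
- lamp_center (a point): Point on the lamp's axis at mid-length (lamp frame 0, 0, 18.5 mm), about 25 mm out of the socket's mouth at the start, with 76 mm of lamp beyond it to the window end.
- shutter (a joint): Shutter carriage along the rail, m: 0 = blade in front of the lamp's window (lamp cannot come out), grows towards stand +y, 0.12 = against the end stop. Starts at 0 to 0.025; about 1.5 N friction, stays where left. Dark slider 40 x 169 mm, top 43 mm above the worktop, with a thin aluminium arm and slanted blade 52 mm wide, top 160 mm up.
- shutter_knob (a point): Grip point on the carriage's black upright knob (18 mm across, gripped from 57 to 97 mm above the worktop; this point is 85 mm up, on its axis). It sits 110 mm to the +y side of the blade's middle, over the rail, and moves with the carriage along stand y.
- bottle: Bystander: white round screw-cap bottle, 37 mm across, 88 mm high; origin under its centre.
- timer: Bystander: white bench timer, 39 x 68 x 62 mm; origin under its centre.

How it is judged:
By the outcome, as a careful person would: the job done as asked, in the order asked, and still so for the second after the job is handed in, while the arm keeps its last pose, push and grip.
It also fails if it takes over 48 s, if anything falls off the work surface, if the arm or the gripper's body presses on something with over 40 N, if the wrist force passes 120 N, or if a joint passes its speed limit or range.

### The arm

A 6-joint arm with a two-finger parallel gripper is mounted at the origin on a cart in front of the work surface, level with it; the furniture and walls round the work are solid. World frame = base frame: x ahead of the robot, y to its left, z up, the work surface at z = 0. Lengths are in m, angles in rad, forces in N, time in s.
With the tool pointing down it reaches from about 0.2 to 0.875 m from the base axis. Payload 3.4 kg.
Tool frame: the origin (TCP) lies between the finger pads; the fingertips stand 25 mm ahead of it and the grasp point (between the pads) lies 6 mm ahead of it (r.nose_length is the z of the fingertips in the tool frame, in m); z points along the fingers, x is the direction in which the jaws open and shut, and the axes are right-handed (so a half turn about z gives the same grasp; the last joint's range is limited). The gripper opens to 94 mm and grips with 3 to 60 N. Pads are 16 mm wide; open, the fingers measure 119 mm over their backs; the gripper's body (75 mm by 177 mm) begins 78 mm behind the grasp point.
Start: joints at [1.198, 0.276, 1.505, -0, 1.361, -0.121], TCP at [0.143, 0.557, 0.23] pointing down, gripper open.
Joint ranges: [-2.89, 2.89], [-0.75, 2.08], [0.22, 2.7], [-1.18, 4.32], [0.11, 2.71], [-2.7, 2.7]. Speed limits (rad/s): [2.57, 2.57, 3.14, 3.14, 3.14, 3.14].

### API

Orientations are given as a unit quaternion [w, x, y, z].
In Python, from plant import r, gripper_to, inverse_kinematics, vision, models, telemetry gives the robot as it stands. Calls block until the motion is done:
- r.move_to(position, orientation): joint-space move of the TCP to a pose.
- r.move_l(position, rot=None, vel=0.15, guard=None): straight line of the TCP; rot=None keeps the orientation; vel is the mean speed in m/s. With guard (N) it stops when the force on the tool has changed by that much, and returns True; else False.
- r.movej(angles): joint-space move.
- gripper_to(opening, f_grip=None): finger opening in m; f_grip is the grip in N (None keeps the last); returns when the fingers have stopped.
- r.hold(seconds).
- inverse_kinematics(position, orientation): joint angles nearest the present ones, or None.
- vision.snapshot(name): name is "side" or "top"; returns the picture (420x560x3 uint8, red, green, blue); there is no depth.
- vision.get_calibration(name): a dict with "fx", "fy", "cx", "cy" (pixels), "position" and "orientation" of the camera in the world. Camera axes: x right, y down, z forward; pixel columns grow to the right and rows downward; lengths in m; the calibration is good to about 2 mm. A picture is of the moment at which its call begins. get_calibration takes no time and is no camera call.
A pose or a line that the arm cannot do raises r.PlanningError and nothing moves.
- r.sign_off(): hands the job in, once; it reports no verdict.
Trained networks look in the newest picture that a camera, given by its name, has taken for a name from the list of things; names that differ only in an ending like _2 or _b are one class to them, and where a whole thing is asked for, a point or a joint stands for the part that bears it (a point fixed in the world has none). Each returns a list of dicts, best first, with "score" (0 to 1); they miss things now and then, are a little off and sometimes report something else, mostly with a low value. They report only what shows in the picture. A call takes as long as a camera call.
- models.boxes_of(thing, camera): "at" ([x, y, z] in m, in world coordinates, good to about 4 mm: the middle of the surface that is visible of it).
- models.regions_of(thing, camera): "pixels" (420x560 bool, what is visible of it).
- models.mark_of(thing, camera): "at" ([x, y, z] in m, in world coordinates, good to about 4 mm: a listed point, or the origin of a listed thing).
Readings, each from a call of its own:
- telemetry.current_t(): time.
- telemetry.current_joints(): joint angles.
- telemetry.current_dq(): joint speeds.
- telemetry.current_joint_efforts(): joint torques, N m.
- telemetry.current_ee_pos(): TCP position.
- telemetry.current_tool_rot(): TCP orientation.
- telemetry.current_wrist_force(): force on the tool from outside, world axes, zero at the start.
- telemetry.current_torque(): the same for the moment, N m.
- telemetry.current_opening(): finger opening in m.
Only numpy, scipy, OpenCV 4.12 (cv2) and the standard library are available. Lean on these libraries where they do the work, as an engineer would, in place of code of your own. Each camera call takes 0.05 s, during which the arm holds its last target.

## Working session

There is one attempt and no reset: what is moved stays moved. The work goes in short steps, each a Python script; the robot and the scene stay as the last script left them, time stands still between calls to the robot, and variables do not carry over. Pictures are saved under pics/ and viewed, and the job is handed in when it is done.

```bash
ls; mkdir -p pics
python3 - <<'E'
from plant import r, gripper_to, inverse_kinematics, vision, models, telemetry
import cv2
for c in ("side","top"):
    im=vision.snapshot(c); cv2.imwrite(f"pics/{c}0.png",im[:,:,::-1])
    print(c,vision.get_calibration(c))
    for t in ("stand","socket_mouth","lamp","lamp_center","shutter_knob","bottle","timer"):
        print(t,[(round(d["score"],2),[round(float(v),4) for v in d["at"]]) for d in models.mark_of(t,c)[:2]])
print(telemetry.current_t(),telemetry.current_tool_rot())
E
```

```text
pics
side {'fx': 391.52910676505934, 'fy': 391.52910676505934, 'cx': 279.0469810057958, 'cy': 211.79033311641825, 'position': array([0.42655955, 1.01381352, 0.6038861 ]), 'orientation': array([ 0.03784508, -0.04335681,  0.85292077, -0.51885846])}
stand []
socket_mouth [(0.96, [0.5827, -0.1389, 0.0748])]
lamp [(0.61, [0.5504, -0.1362, 0.0735])]
lamp_center [(0.89, [0.5583, -0.1346, 0.0873])]
shutter_knob [(0.71, [0.4661, -0.0113, 0.0828])]
bottle [(0.67, [0.466, -0.0121, 0.0831]), (0.61, [0.4132, 0.3081, 0.0027])]
timer [(0.79, [0.4035, -0.3061, -0.0001])]
top {'fx': 467.0399739354269, 'fy': 467.0399739354269, 'cx': 280.95144323931726, 'cy': 208.58325603114878, 'position': array([ 0.31771538, -0.00402127,  1.48109062]), 'orientation': array([-0.05478851,  0.71504878, -0.6942924 ,  0.06051057])}
stand [(0.84, [0.5529, -0.0184, 0.0033])]
socket_mouth [(0.61, [0.5801, -0.1312, 0.0786])]
lamp [(0.64, [0.5485, -0.1335, 0.0714])]
lamp_center [(0.6, [0.5604, -0.1368, 0.0885])]
shutter_knob [(0.7, [0.4638, -0.0193, 0.0861])]
bottle [(0.44, [0.4074, 0.3097, 0.0059]), (0.37, [0.5512, -0.1379, 0.0712])]
timer [(0.82, [0.4015, -0.3037, 0.0043])]
0.8 [-4.87401748e-05  7.90298421e-01  6.12722120e-01  7.90994106e-05]
```

View pics/side0.png

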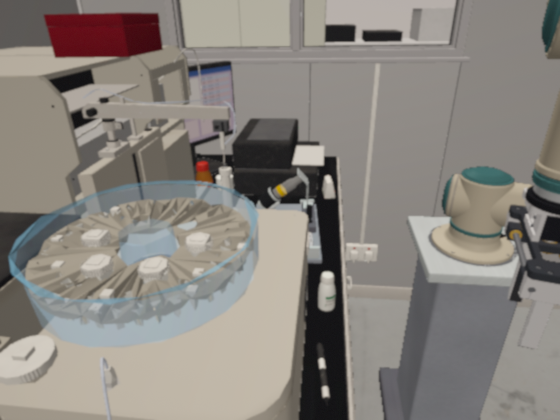

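View pics/top0.png

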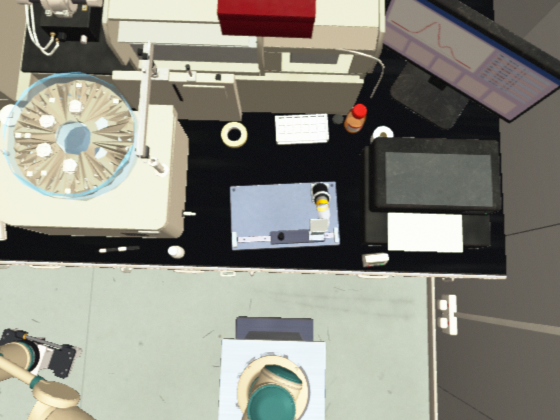

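Top view: the plate spans about (230,187)–(340,245), the knob is at about (281,237), the blade at (319,225) and the lamp at (322,203). The bottle is at (176,252) and the timer at (375,259). Next I'll fit the stand pose from its region and the marks.

```bash
cat > h.py <<'E'
import numpy as np, cv2
from scipy.spatial.transform import Rotation as R
from plant import r, gripper_to, inverse_kinematics, vision, models, telemetry
def cam(c):
    k=vision.get_calibration(c); q=k["orientation"]; return k,R.from_quat([q[1],q[2],q[3],q[0]]).as_matrix()
def proj(c,P):
    k,M=cam(c); p=(np.atleast_2d(P)-k["position"])@M
    return np.c_[k["fx"]*p[:,0]/p[:,2]+k["cx"],k["fy"]*p[:,1]/p[:,2]+k["cy"]]
def back(c,uv,z):
    k,M=cam(c); uv=np.atleast_2d(uv)
    d=np.c_[(uv[:,0]-k["cx"])/k["fx"],(uv[:,1]-k["cy"])/k["fy"],np.ones(len(uv))]@M.T
    return k["position"]+d*((z-k["position"][2])/d[:,2])[:,None]
def wxyz(M):
    q=R.from_matrix(M).as_quat(); return np.array([q[3],q[0],q[1],q[2]])
def shot(c,name,crop=None,s=1):
    im=vision.snapshot(c); o=im
    if crop: o=im[crop[1]:crop[3],crop[0]:crop[2]]
    cv2.imwrite("pics/"+name,cv2.resize(o,None,fx=s,fy=s,interpolation=cv2.INTER_CUBIC)[:,:,::-1]); return im
E
python3 - <<'E'
from h import *
im=shot("top","topc.png",(215,165,355,265),5)
g=models.regions_of("stand","top")
m=g[0]["pixels"].astype(np.uint8); print(g[0]["score"],m.sum())
m=cv2.morphologyEx(m,cv2.MORPH_CLOSE,np.ones((7,7)))
cs=max(cv2.findContours(m,0,1)[0],key=cv2.contourArea)[:,0,:].astype(float)
w=back("top",cs,0.012)[:,:2]
rc=cv2.minAreaRect(w.astype(np.float32)*1000); print(rc, cv2.boxPoints(rc))
for a in ("socket_mouth","lamp_center","shutter_knob"): print(a,[(round(d["score"],2),np.round(d["at"],4)) for d in models.mark_of(a,"top")[:1]])
shot("side","sidec.png",(230,150,350,320),4)
for a in ("socket_mouth","lamp_center","shutter_knob"): print(a,[(round(d["score"],2),np.round(d["at"],4)) for d in models.mark_of(a,"side")[:1]])
E
```

```text
0.71 6574
((540.0443725585938, -20.984619140625), (211.18951416015625, 344.68902587890625), 4.582587242126465) [[ 421.01752  142.37234]
 [ 448.55682 -201.21478]
 [ 659.0712  -184.34158]
 [ 631.5319   159.24554]]
socket_mouth [(0.73, array([ 0.5838, -0.1327,  0.0774]))]
lamp_center [(0.59, array([ 0.56  , -0.1372,  0.0904]))]
shutter_knob [(0.57, array([ 0.4644, -0.0174,  0.0839]))]
socket_mouth [(0.84, array([ 0.5857, -0.1376,  0.0747]))]
lamp_center [(0.73, array([ 0.5592, -0.1351,  0.0884]))]
shutter_knob [(0.55, array([ 0.4621, -0.0129,  0.082 ]))]
```

View pics/topc.png

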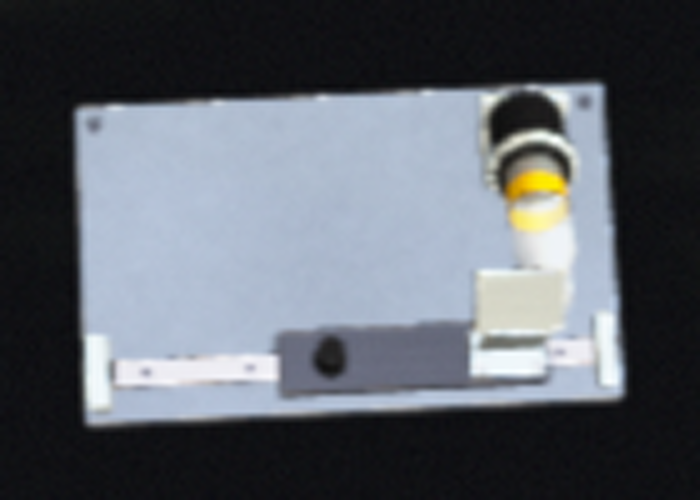

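View pics/sidec.png

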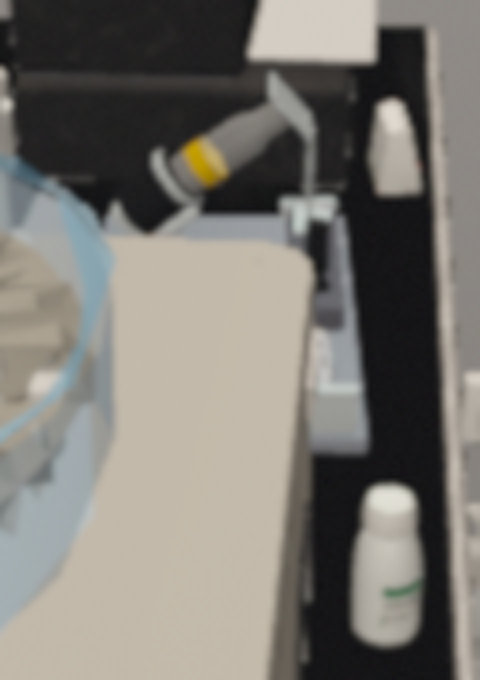

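```bash
cat >> h.py <<'E'
YAW=0.080; O=np.array([0.551,-0.0195,0])
S=R.from_euler("z",YAW).as_matrix()
def W(p): return O+S@np.array(p,float)
def tool(xs,zs):  # tool axes in stand frame -> world quat
    x=S@np.array(xs,float); z=S@np.array(zs,float); x/=np.linalg.norm(x); z/=np.linalg.norm(z)
    return wxyz(np.c_[x,np.cross(z,x),z])
A=S@np.array([-.766,0,.643])
E
python3 - <<'E'
from h import *
print("mach", np.round(back("top",[[175,237],[186,112]],0.2),3))
kl=np.linalg.inv(S)@(np.array([.464,-.015,.085])-O); print("knob local",kl)
ml=np.linalg.inv(S)@(np.array([.583,-.135,.075])-O); print("mouth local",ml)
for n,sg in (("a",1),("b",-1)):
    print(n,[np.round(inverse_kinematics(*a),2) if inverse_kinematics(*a) is not None else None for a in [
     ([.465,-.015,.2],tool([sg,0,0],[0,0,-1])),([.455,.1,.091],tool([sg,0,0],[0,0,-1])),
     ([.55,-.136,.25],tool([0,sg,0],[0,0,-1])),([.55,-.136,.1],tool([0,sg,0],[0,0,-1])),([.45,-.136,.3],tool([0,sg,0],[.643,0,-.766]))]])
# reproj check
for c in("top","side"):
    print(c,np.round(proj(c,[W([90,-170,12]*np.array(.001)),W([.09,.17,.012]),W([-.115,.17,.012]),W([-.115,-.17,.012]),W([-.085,.011,.097]),W([.022,-.115,.075])]),1).tolist())
E
```

```text
mach [[0.441 0.277 0.2  ]
 [0.802 0.269 0.2  ]]
knob local [-0.08636213  0.01143819  0.085     ]
mouth local [ 0.02266751 -0.11768787  0.075     ]
a [array([-0.18,  0.13,  1.78, -0.  ,  1.24, -0.26]), array([ 0.07,  0.24,  1.94, -0.  ,  0.96, -0.01]), array([-0.37,  0.25,  1.49, -0.  ,  1.4 , -2.02]), array([-0.37,  0.37,  1.72, -0.  ,  1.06, -2.02]), None]
b [None, None, array([-0.37,  0.25,  1.49, -0.  ,  1.4 ,  1.13]), array([-0.37,  0.37,  1.72, -0.  ,  1.06,  1.13]), array([-0.89, -0.21,  2.06,  0.69,  0.98,  0.3 ])]
top [[334.3, 181.2], [228.7, 186.3], [230.9, 250.2], [338.8, 244.7], [281.3, 235.3], [320.5, 199.2]]
side [[256.1, 203.3], [245.2, 259.1], [322.0, 259.3], [315.7, 203.1], [309.1, 204.2], [274.6, 193.2]]
```

```bash
sed -i 's/0.551,-0.0195/0.551,-0.0222/' h.py
python3 - <<'E'
from h import *
q=tool([1,0,0],[0,0,-1])
gripper_to(0.06,30)
r.move_l([.14,.42,.33],vel=.3)
k=W([-.0855,.0135,0]); print("k",k)
r.move_to([.33,0.0,.33],q)
r.move_l([k[0],k[1],.2],vel=.3)
im=shot("top","top_pre.png",(215,165,355,300),5)
print([(round(d["score"],2),np.round(d["at"],4)) for c in("top",) for d in models.mark_of("shutter_knob",c)[:1]])
im=shot("side","side_pre.png",(200,100,400,300),4)
print([(round(d["score"],2),np.round(d["at"],4)) for c in("side",) for d in models.mark_of("shutter_knob",c)[:1]])
print(telemetry.current_t(),telemetry.current_ee_pos(),telemetry.current_joints())
E
```

```text
k [ 0.46469461 -0.01557588  0.        ]
[]
[(0.57, array([ 0.466 , -0.01  ,  0.0808]))]
5.325 [ 0.4644647  -0.01543511  0.20155039] [-1.83128116e-01  1.27638924e-01  1.77552955e+00  1.42626164e-05
  1.23566765e+00 -2.63327319e-01]
```

View pics/side_pre.png

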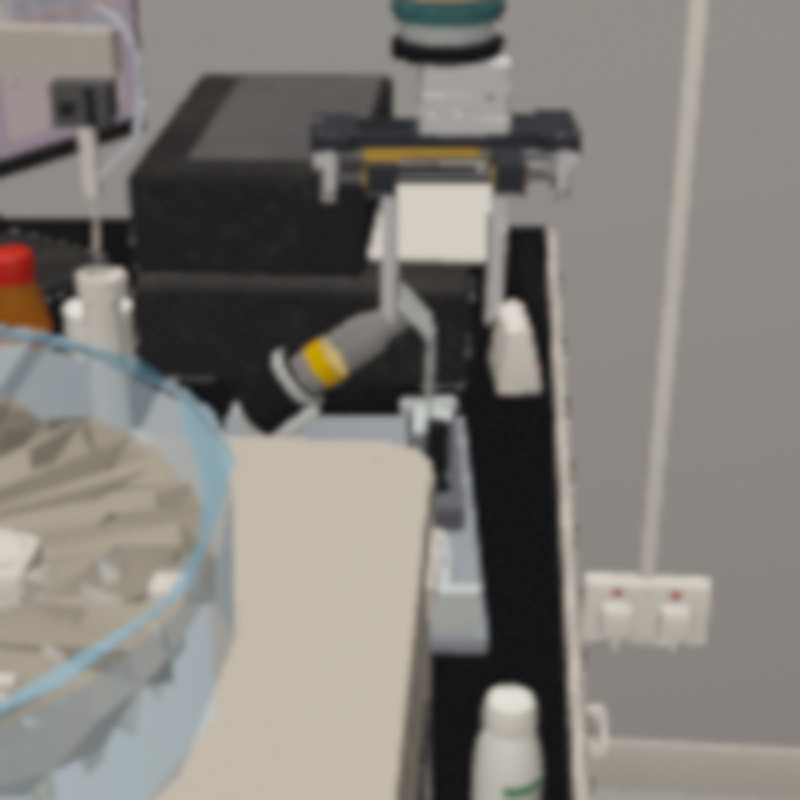

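The fingers (crop x≈388 and 495) straddle the knob, which is at about (440,450). Next I'll lower, grip and slide.

Run:
```python
from h import *
p=W([-.0855,.0150,.092])
print("hit",r.move_l(p,vel=.12,guard=15))
gripper_to(0.0,30); print("open",telemetry.current_opening(),telemetry.current_ee_pos(),telemetry.current_wrist_force())
e=W([-.0855,.16,.092]); c=telemetry.current_ee_pos()
yd=S@[0,1,0]; 
print("stop",r.move_l(c+yd*.135,vel=.06,guard=14))
p2=telemetry.current_ee_pos(); print(p2,"travel",(p2-c)@yd,telemetry.current_wrist_force(),telemetry.current_opening(),telemetry.current_t())
shot("side","side_slid.png",(200,100,400,300),4);shot("top","top_slid.png",(180,150,380,300),4)
```

```text
hit False
open 0.017359726401880618 [ 0.46545461 -0.01402513  0.09210741] [ 2.9833124   0.12711015 -1.35451956]
stop True
[0.45744726 0.08603309 0.09204502] travel 0.10037811052256256 [-0.15375893 -2.64113032  3.3268594 ] 0.01731442367941327 8.65
```

```bash
python3 -c "
import cv2,numpy as np
a=cv2.resize(cv2.imread('pics/side_slid.png'),(400,400));b=cv2.resize(cv2.imread('pics/top_slid.png'),(400,300))
b=cv2.copyMakeBorder(b,0,100,0,0,0);cv2.imwrite('pics/slid2.png',np.hstack([a,b]))"
```

```text
(no output)
```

View pics/slid2.png

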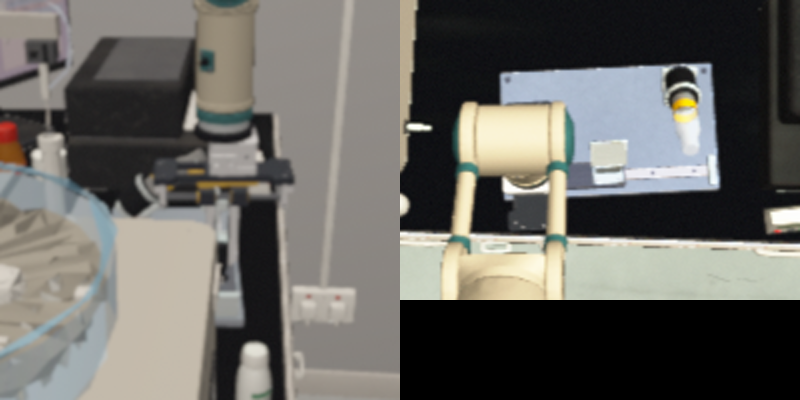

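Top view: the blade moved about 98 mm clear of the lamp and the slider is at the stop. I'll push once more to confirm, then release and go above the lamp.

Run:
```python
from h import *
yd=S@[0,1,0]; c=telemetry.current_ee_pos()
print("stop2",r.move_l(c+yd*.012,vel=.03,guard=14)); p2=telemetry.current_ee_pos(); print((p2-c)@yd,telemetry.current_wrist_force())
gripper_to(0.05); 
r.move_l([p2[0],p2[1],.25],vel=.25)
q=tool([0,-1,0],[0,0,-1])
g=W([.0225-.0306,-.1165,0]); print(g)
r.move_to([g[0]-.1,g[1],.27],q)
for c in("top","side"):
    shot(c,c+"_l.png",(200,130,360,290) if c=="top" else (200,100,400,300),3)
    for a in ("socket_mouth","lamp_center","shutter_knob"): print(c,a,[(round(d["score"],2),np.round(d["at"],4)) for d in models.mark_of(a,c)[:1]])
print(telemetry.current_t())
```

```text
stop2 True
7.101262952029164e-05 [ 0.08740605 -2.21889013  3.5063765 ]
[ 0.55223597 -0.13897471  0.        ]
top socket_mouth [(0.95, array([ 0.5793, -0.1345,  0.0775]))]
top lamp_center [(0.56, array([ 0.5612, -0.1376,  0.0901]))]
top shutter_knob [(0.64, array([0.4549, 0.0821, 0.0869]))]
side socket_mouth [(0.71, array([ 0.581 , -0.1364,  0.0738]))]
side lamp_center [(0.6, array([ 0.5575, -0.1345,  0.0859]))]
side shutter_knob [(0.67, array([0.4574, 0.0872, 0.0823]))]
11.8917
```

```bash
python3 -c "
import cv2,numpy as np
a=cv2.resize(cv2.imread('pics/side_l.png'),(400,400));b=cv2.resize(cv2.imread('pics/top_l.png'),(400,400))
cv2.imwrite('pics/l2.png',np.hstack([a,b]))"
```

```text
(no output)
```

View pics/l2.png

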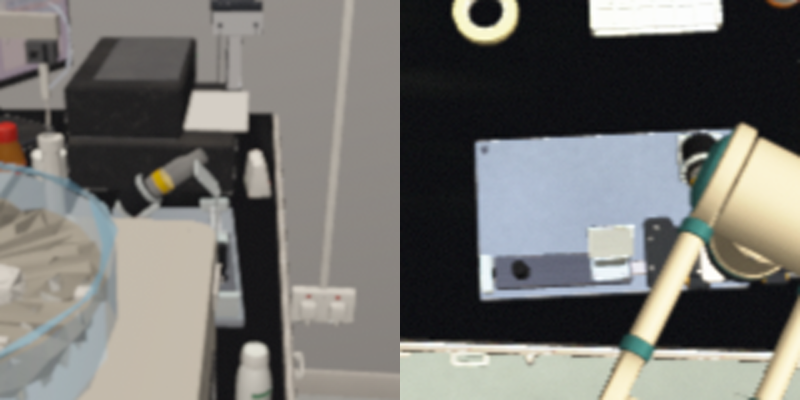

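The slider touches the end stop: crop (495,270), with the knob at stand y ≈ 0.115, so q ≈ 0.12. The lamp is unobstructed. Next I'll pinch it about 40 mm out from the mouth.

Run:
```python
from h import *
gripper_to(0.07)
g=np.array([.5495,-.1370,.1057])
r.move_l([g[0],g[1],.25],vel=.25)
print(r.move_l(g,vel=.12,guard=12),telemetry.current_ee_pos())
f0=telemetry.current_wrist_force()
gripper_to(0.0,25)
print("open",telemetry.current_opening(),"df",telemetry.current_wrist_force()-f0,telemetry.current_torque(),telemetry.current_t())
shot("side","side_g.png",(200,100,400,300),3)
```

```text
False [ 0.55003364 -0.1372146   0.10646961]
open 0.03471606632535588 df [0.08157396 0.2319181  1.3989312 ] [ 0.12510835  0.11672442 -0.02091367] 14.9583
```

View pics/side_g.png

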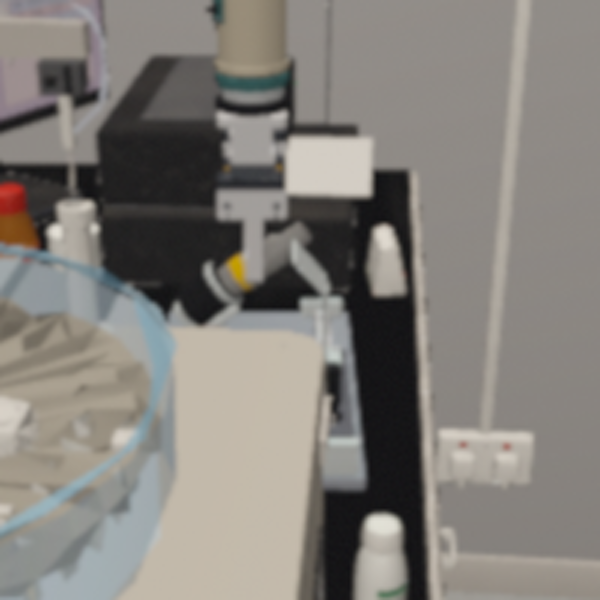

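The finger is on the lamp at (255,255) in the crop, just above the yellow band. The opening is 34.7 mm, so the grip is good. Next I'll draw it along its axis.

Run:
```python
from h import *
c=telemetry.current_ee_pos(); f0=telemetry.current_wrist_force()
for s in (.02,.045,.08):
    h=r.move_l(c+A*s,vel=.06,guard=15); print(s,h,telemetry.current_wrist_force()-f0,telemetry.current_opening())
    if h: break
print(telemetry.current_t(),telemetry.current_ee_pos())
shot("side","side_p.png",(200,100,400,300),3)
```

```text
0.02 False [-0.70619305 -0.67437392 -3.84356265] 0.034708930941131005
0.045 False [ 0.51360612 -0.73046208 -2.80380263] 0.0347252920073458
0.08 False [ 0.36056597  0.26634308 -3.32248912] 0.034484285552948434
16.7917 [ 0.48852093 -0.14180303  0.15736448]
```

View pics/side_p.png

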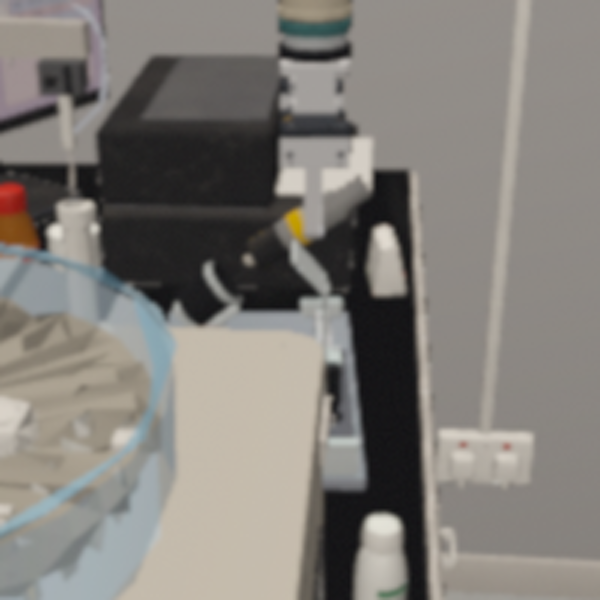

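The plug and pins are clear of the socket: pins at (248,260), mouth at (220,285). Next I'll lift and turn it level.

Run:
```python
from h import *
p=telemetry.current_ee_pos()
r.move_l([p[0],p[1],.33],vel=.2)
P=np.array([.48,-.142,.34]); phi=np.arctan2(P[1],P[0])
Z=R.from_euler("z",phi).as_matrix(); th=np.deg2rad(40)
z=Z@[np.sin(th),0,-np.cos(th)]; x=Z@[0,-1,0]
q=wxyz(np.c_[x,np.cross(z,x),z])
print(telemetry.current_joints(),inverse_kinematics(P,q))
r.move_to(P,q)
print(telemetry.current_t(),telemetry.current_ee_pos(),telemetry.current_opening(),np.abs(telemetry.current_dq()).max())
for c in("side","top"):
    shot(c,c+"_f.png",(200,50,400,250),4) if c=="side" else shot(c,c+"_f.png",(220,130,380,290),3)
    for t in("lamp_center","lamp","shutter_knob"): print(c,t,[(round(d["score"],2),np.round(d["at"],4)) for d in models.mark_of(t,c)[:1]])
```

```text
[-4.19186293e-01  1.33981263e-01  1.45207377e+00  1.99438944e-05
  1.55807634e+00  1.07154346e+00] [-0.55186023 -0.23879554  1.9746466   0.2513803   0.74082486  1.1791471 ]
18.6583 [ 0.48008745 -0.14209216  0.33982145] 0.034877854696771564 0.0407958940695654
side lamp_center [(0.69, array([0.4091, 0.3088, 0.0009]))]
side lamp [(0.62, array([ 0.5001, -0.1426,  0.3139]))]
side shutter_knob [(0.65, array([0.4554, 0.0884, 0.0832]))]
top lamp_center [(0.64, array([0.4083, 0.3092, 0.0023]))]
top lamp [(0.97, array([ 0.5021, -0.1497,  0.3118]))]
top shutter_knob [(0.92, array([0.4556, 0.0815, 0.0854]))]
```

View pics/side_f.png

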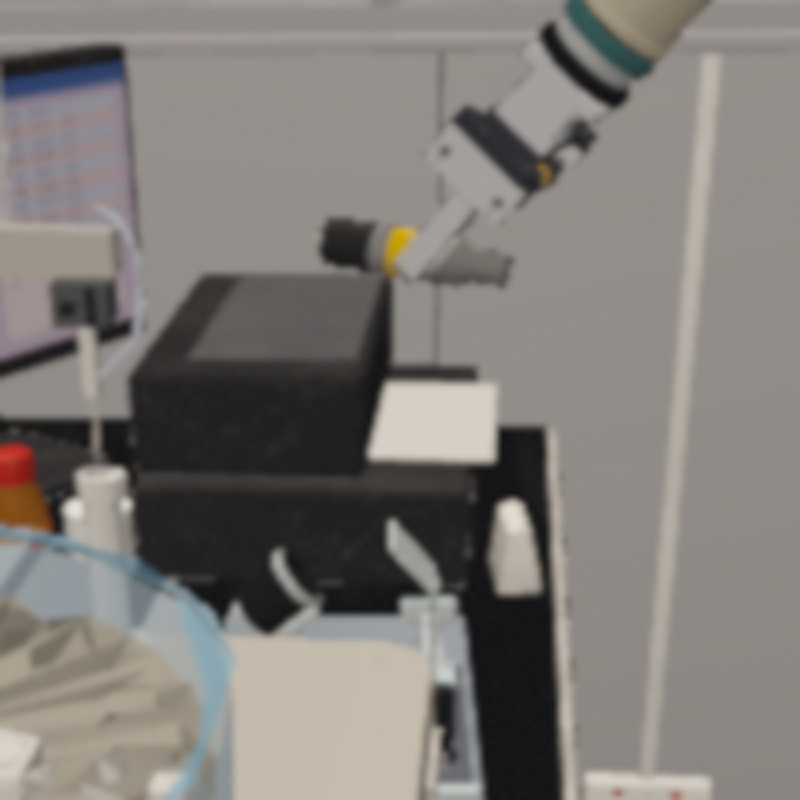

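View pics/top_f.png

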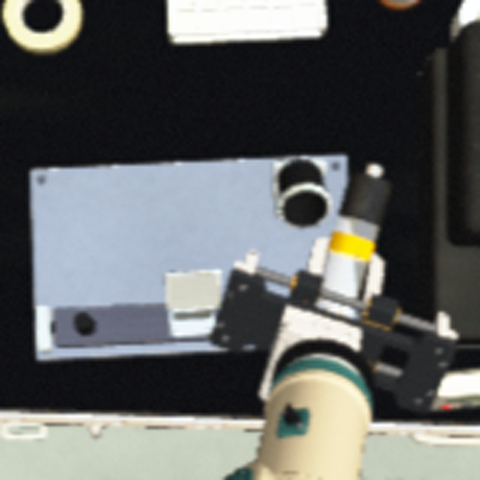

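The lamp is held in the air, plug at (345,241) and window at (490,268) in the side crop. I'll check that slope against a level lamp's projection.

Run:
```python
from h import *
from scipy.optimize import least_squares
P=telemetry.current_ee_pos(); q=telemetry.current_tool_rot(); M=R.from_quat([*q[1:],q[0]]).as_matrix()
G=P+M[:,2]*.006; phi=np.arctan2(M[1,2],M[0,2]); print("grasp",G,phi, "tilt",np.rad2deg(np.arctan2(np.hypot(*M[:2,2]),-M[2,2])))
for e in (-10,-5,0,5,10):
    t=np.deg2rad(e); d=np.array([np.cos(phi)*np.cos(t),np.sin(phi)*np.cos(t),np.sin(t)])
    uv=proj("side",[G+d*.075,G-d*.06]); dd=uv[0]-uv[1]; print(e,"plug up deg; img angle",np.rad2deg(np.arctan2(dd[1],-dd[0])),uv.round(1).tolist())
shot("side","s2.png")
rg=models.regions_of("lamp","side")
for g in rg[:2]:
    m=g["pixels"]; ys,xs=np.nonzero(m); print(g["score"],m.sum(),xs.min(),xs.max(),ys.min(),ys.max())
    pc=cv2.fitLine(np.c_[xs,ys].astype(np.float32),cv2.DIST_HUBER,0,.01,.01).ravel(); print("line",pc, np.rad2deg(np.arctan2(pc[1],pc[0])))
im=cv2.imread("pics/s2.png")[95:130,270:335]; cv2.imwrite("pics/s2c.png",cv2.resize(im,None,fx=11,fy=11,interpolation=cv2.INTER_CUBIC))
```

```text
grasp [ 0.48423806 -0.14325814  0.33515193] -0.2870368983435985 tilt 39.94662194352252
-10 plug up deg; img angle 6.3110835360098205 [[282.8, 114.6], [325.4, 109.9]]
-5 plug up deg; img angle 0.9353904720573076 [[282.5, 112.4], [325.6, 111.7]]
0 plug up deg; img angle -4.386984281585004 [[282.4, 110.2], [325.6, 113.5]]
5 plug up deg; img angle -9.64624186288492 [[282.4, 108.0], [325.5, 115.4]]
10 plug up deg; img angle -14.835153821117645 [[282.6, 105.9], [325.2, 117.1]]
0.94 420 278 327 104 120
line [9.8644358e-01 1.6410094e-01 3.0152325e+02 1.1258725e+02] 9.445009
```

View pics/s2c.png

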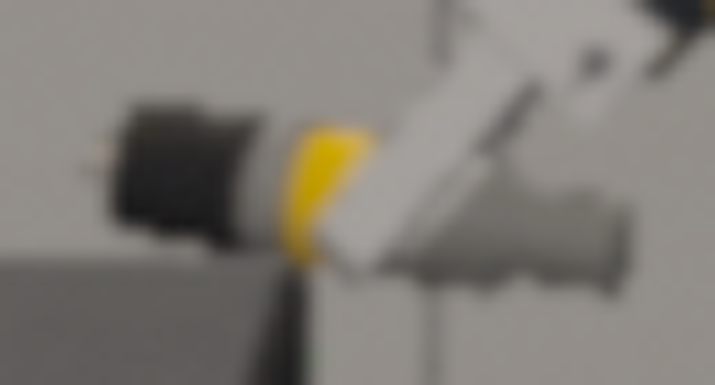

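Measured slope is 9.4–10.2°, against 4.4° for a level lamp, so the plug is about 5° high. I'll rotate the tool back by 5.2°.

Run:
```python
from h import *
P=np.array([.48,-.142,.335]); phi=-.287
Z=R.from_euler("z",phi).as_matrix(); th=np.deg2rad(40-5.2)
z=Z@[np.sin(th),0,-np.cos(th)]; x=Z@[0,-1,0]
r.move_to(P,wxyz(np.c_[x,np.cross(z,x),z])); r.hold(.5)
shot("side","s3.png")
rg=models.regions_of("lamp","side")
for g in rg[:1]:
    m=g["pixels"]; ys,xs=np.nonzero(m)
    pc=cv2.fitLine(np.c_[xs,ys].astype(np.float32),cv2.DIST_HUBER,0,.01,.01).ravel(); print(m.sum(),"line", np.rad2deg(np.arctan2(pc[1],pc[0])))
im=cv2.imread("pics/s3.png")[95:135,270:335]; cv2.imwrite("pics/s3c.png",cv2.resize(im,None,fx=11,fy=11,interpolation=cv2.INTER_CUBIC))
for c in("side","top"):
    if c=="top": shot(c,"t3.png",(140,130,400,290),3)
    for t in("bottle","timer","shutter_knob","lamp"): print(c,t,[(round(d["score"],2),np.round(d["at"],4)) for d in models.mark_of(t,c)[:1]])
print(telemetry.current_t(),telemetry.current_dq().round(4),telemetry.current_opening(),telemetry.current_ee_pos())
```

```text
446 line 3.790345
side bottle [(0.78, array([0.4112, 0.308 , 0.0037]))]
side timer []
side shutter_knob [(0.85, array([0.4573, 0.0889, 0.0813]))]
side lamp []
top bottle [(0.74, array([0.411 , 0.3082, 0.002 ]))]
top timer [(0.69, array([ 0.4039, -0.3048,  0.0025]))]
top shutter_knob [(0.95, array([0.4548, 0.0824, 0.0829]))]
top lamp [(0.7, array([ 0.4964, -0.1416,  0.3016]))]
20.4583 [-0.0002 -0.001   0.0033  0.0002  0.0005  0.001 ] 0.034948616960437294 [ 0.48001346 -0.14201951  0.33499124]
```

View pics/s3c.png

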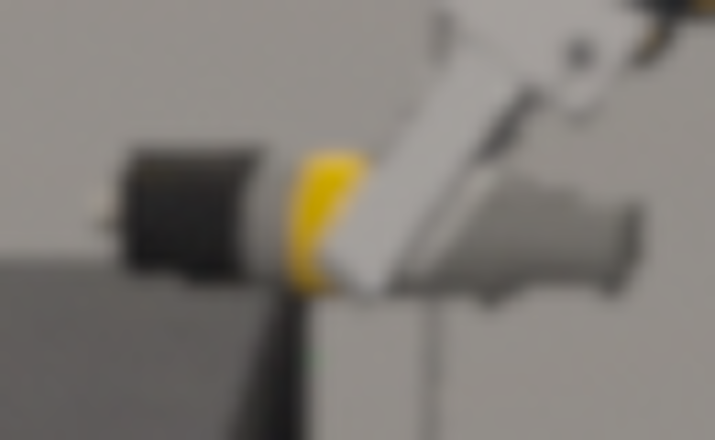

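View pics/t3.png

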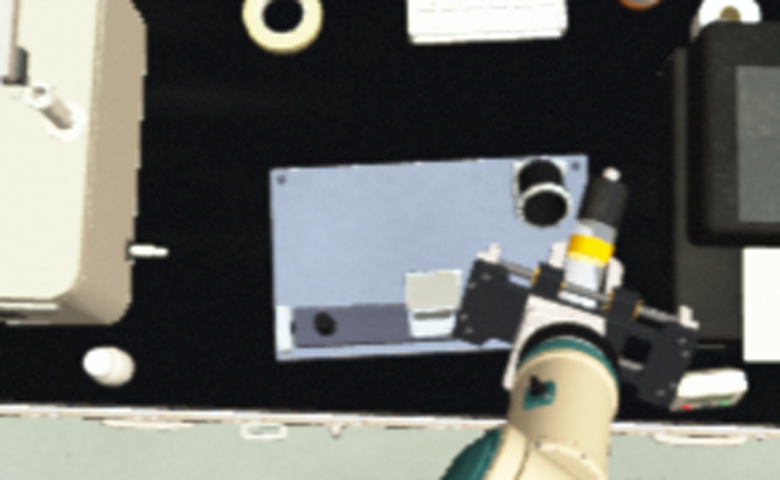

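The lamp's slope is now 3.8–4.9°, against 4.4° expected for level. The shutter is at the stop, and the bottle at (108,365) and timer at (708,390) have not moved.

```bash
python3 -c "
from plant import r,telemetry
r.hold(.5);print(telemetry.current_dq().round(4),telemetry.current_ee_pos());r.sign_off()"
```

```text
[ 0.0019 -0.0006  0.0004  0.      0.0004 -0.0007] [ 0.48002049 -0.14202551  0.33501155]
the job is handed in; nothing more can be done
```

The job is handed in, with the shutter open and the lamp held level in the air above the stand. No verdict comes back, so these are my own last checks.

- **Shutter:** I slid the carriage 100 mm by its knob until it met the end stop. A second push moved it less than 0.1 mm. The knob position puts the joint at about 0.12 m, and the later pictures show it still there.
- **Lamp:** I drew it 80 mm straight out along its socket axis, lifted it and turned it level. It is about 0.33 m above the worktop, over the socket end of the stand, at about 35 mm grip opening. The arm was still.
- **Level:** The first turn left the plug about 5° high, so I corrected it. The final slope in the side picture was 3.8–4.9°, against 4.4° for a level lamp, so it is level to about 1°.
- **Bottle and timer:** Both were found where they started, within the networks' accuracy. The side camera did not report the timer in the last check, so its position rests on the top camera alone.
- **Detections that failed or disagreed:**
    - After the lift, `lamp_center` was wrongly reported at the bottle in both cameras, so I ignored it.
    - In the last check the side camera's `lamp` mark was also missing, so I judged the level from the lamp's outline instead.
- **Time:** The job took about 21 s of the 48 s allowed.

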